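Clip the heat-sink forceps onto the valve's copper tube

ROBOT

A 6-joint arm with a two-finger parallel gripper is mounted at the origin on the work surface. World frame = base frame: x ahead of the robot, y to its left, z up, the work surface at z = 0. Lengths are in m, angles in degrees, forces in N, time in s.
With the tool pointing down it reaches from about 0.35 to 0.875 m from the base axis. Payload 4.2 kg.
Tool frame: the origin (TCP) lies on the centre line of the jaws, within the pads' length; the fingertips stand 25 mm ahead of it and the grasp point (between the pads) lies 6 mm ahead of it; z points along the fingers, y is the line along which they close (so a half turn about z gives the same grasp; the last joint's range is limited). The gripper opens to 87 mm and grips with 3 to 60 N. Pads are 19 mm wide; open, the fingers measure 117 mm over their backs; the gripper's body (75 mm by 190 mm) begins 51 mm behind the grasp point.
Start: joints at [-57.147, 22.042, 0.453, 0, -68.411, -14.817], TCP at [0.194, -0.594, 0.248] pointing down, gripper open.
Joint ranges: [-179.83, 179.83], [-69.29, 118.12], [-61.27, 80.66], [-181.25, 117.63], [-171.15, -9.14], [-177.46, 177.46]. Speed limits (degrees/s): [159.86, 159.86, 180, 180, 180, 180].

INTERFACE

Orientations are given as a 3x3 rotation matrix whose columns are the frame's x, y, z axes.
In Python, from station import r gives the robot as it stands.
- The arm moves only by the tool move_arm, never from a script. Its argument "series" is a list of rows, each an object with "grip": the opening, from 0 (shut) to 1 (fully open); "xyz": the shift along the tool's x, y, z in mm, a list of three; "angular": the turn, a rotation vector about the tool's x, y, z in rad, a list of three. A call has 1 to 10 rows; each row is the pose to reach, as a shift and turn from the pose commanded when the call began, along the tool's axes at that moment; what a row does not reach only later rows make up. A row lasts 1/10 s, in which the tool goes at most 50 mm and 8.59 degrees, less where a joint would pass 70% of its speed; a pose out of reach is approached as far as the arm can. A call with a gripper value outside its range is refused whole. The fingers move at their own pace and stop on an object; the grip force is fixed at half the most. Time passes only in rows, so rows that repeat a pose let the fingers close. It gives the time, the measured TCP pose, the force, the opening and the grip force at its end, in the units of the state.
- r.sense(): the state, without advancing time (a new reading comes with each control period).
- r.capture(name): name is "scene" or "side" or "wrist"; returns a dict with "img" (480x640x3 uint8, red, green, blue), "camera_matrix" (3x3 intrinsics, pixels), "k1" (the pictures are not rectified: a ray, as slopes to the right and down, at radius r is drawn at 1 + k1 r^2 times it, then the intrinsics apply), "rvec" (rotation vector, rad) and "tvec" (3), from world to camera coordinates, as OpenCV has them; the wrist camera has in their place "hand_eye" (4x4, takes a point from camera to tool coordinates, whose origin is the TCP and whose axes are the flange's). Camera axes: x right, y down, z forward; pixel columns grow to the right and rows downward; lengths in m; the calibration is good to about 2 mm. A picture is of the moment at which its call begins: read the wrist's pose just before it. There is no depth.
- r.finish_job(): hands the job in; it is judged then, once.
The state is a dict: "time_s": time; "joints": joint angles; "joint_velocities": joint speeds; "effort": joint torques, N m; "tcp_pos": TCP position; "ee_rot": TCP orientation; "wrist_force": force on the tool from outside, world axes, zero at the start; "moment": the same for the moment, N m; "gripper_width": opening from 0.0 (shut) to 1.0 (fully open); "gripper_force": force on a finger pad.
Only numpy, scipy, OpenCV 4.12 (cv2) and the standard library are available. Lean on these libraries where they do the work, as an engineer would, in place of code of your own. Each camera call takes 0.05 s, during which the arm holds its last target. There are 200 camera calls.

TASK

Get the ball-valve stub ready for soldering: pick up the self-closing cross-lock forceps by squeezing their two black grips, which opens the jaws, bring the open jaws around the bare copper tube of the stub that has a ball valve with a lever at its foot (not the tee stub), and let go so that the forceps clamp themselves level onto the tube, the tube between the jaw pads and the pads on bare tube only. Leave both stubs standing where they are.

Things in the scene. Friction and masses are not known exactly. Their poses are not given: they have to be found in the camera images.
- forceps: Cross-lock forceps lying flat, 179 mm long, 52 g. Origin: underside, midway between the two black grips; x to the jaws, z up. Grips: upright plates, x -19 to 19 mm, 57 mm over their outsides at rest, 40 mm squeezed. Squeeze them along y. Rear pivot at x -60 mm. Bright jaw pads x 62 to 110, z 0 to 36 mm; gap along y 6 mm at rest, 44 mm squeezed. Grips and pivot: z 0 to 24 mm.
- forceps_arm (a joint): Opening angle of each forceps arm (both move alike): 0 jaws shut at rest, 0.133 rad fully open at the stop, about 0.055 when gripping the 22 mm tube. A spring shuts the jaws: pressing the grips takes 8 N to start and 18 N to reach the stop, so squeeze with 25 to 35 N and keep squeezing while carrying.
- valve_tube (a point): Target: point on the axis of the upright 22 mm copper tube, mid-length of its bare part, 90 mm above the bench; z up. Bare from 50 mm (top of a 40 mm brass nut) to 130 mm (open top). Below: ball valve, on a loose 90 x 90 x 8 mm steel plate, 1.2 kg in all. Its level black lever, 21 to 37 mm above the bench, passes 37 mm from the axis on the far (+x) side and reaches 88 mm to +y.
- tee_stub: The other stub, to leave alone, 0.18 to 0.32 m to either side of the valve stub: same plate, nut and tube (130 mm tall, 1.2 kg) but on a brass tee with a short side branch along x, no lever. Origin: centre of the plate's underside, z up. Also near: a loose brass union nut 28 mm tall; a blue bin, pipe offcuts and a carton under 105 mm tall beyond x = 0.7 m.

How it is judged (in metres and radians):
On the way, in this order (a step that is already met when the one before it is completed fails the run):
1. the forceps are squeezed open and lifted off the bench (value of joint forceps_arm above 0.07 rad and height (world z) of forceps above 0.03 m), for 0.2 s.
2. the open jaws are around the bare tube of the valve stub (value of joint forceps_arm above 0.065 rad and x of valve_tube in the frame of forceps between 0.064 and 0.108 m and z of valve_tube in the frame of forceps between -0.008 and 0.044 m and y of valve_tube in the frame of forceps between -0.014 and 0.014 m), for 0.1 s.
At the end, for the whole second after the job is handed in: Forceps clamped by their own spring on the valve stub's tube: tube within 22 mm of the pads' middle lengthwise, pads wholly on bare tube (4 mm spare), level within 0.3 rad, at rest; valve stub upright (0.1 rad) and within 40 mm of its start, tee stub within 30 mm (value of joint forceps_arm between 0.035 and 0.08 rad and x of valve_tube in the frame of forceps between 0.064 and 0.108 m and z of valve_tube in the frame of forceps between -0.008 and 0.044 m and y of valve_tube in the frame of forceps between -0.01 and 0.01 m and contact force between forceps and anything else above 1 N and angle between forceps's own z axis and vertical below 0.3 rad and angle between valve_tube's own z axis and vertical below 0.1 rad and distance of valve_tube from where it was at the start of the episode below 0.04 m and distance of tee_stub from where it was at the start of the episode below 0.03 m and linear speed of forceps below 0.02 m/s); the robot touches nothing.
It fails at once if the tee stub is pushed more than 30 mm or the valve stub's tube more than 60 mm (distance of tee_stub from where it was at the start of the episode above 0.03 m or distance of valve_tube from where it was at the start of the episode above 0.06 m).
It also fails if it takes over 43 s, if anything falls off the work surface, if the arm or the gripper's body presses on something with over 40 N, if the wrist force passes 120 N, or if a joint passes its speed limit or range.

## Working session

There is one attempt and no reset: what is moved stays moved. The work goes in short steps, Python scripts to look and compute and a tool call to move; the robot and the scene stay as the last step left them, time stands still between calls to the robot, and variables do not carry over. Pictures are saved under pics/ and viewed, at most 10 in all, crops included, and the job is handed in when it is done.

Besides the shell and the picture viewer there is one more tool, called after "Emit:" as a command line: name --argument value ..., lists and objects as JSON in quotes. move_arm: Moves the arm, as the interface text tells. Its arguments: {"type":"object","properties":{"series":{"type":"array"}},"required":["series"]}

```bash
mkdir -p pics; cat > h.py <<'E'
import numpy as np, cv2, pickle
from station import r
def snap(name,out):
    s=r.sense(); c=r.capture(name); c['s']=s
    cv2.imwrite('pics/%s.png'%out,c['img'][:,:,::-1]); pickle.dump(c,open('pics/%s.pkl'%out,'wb')); return c
def ray(c,uv):
    K=np.array(c['camera_matrix'],float); k1=c['k1']
    p=cv2.undistortPoints(np.array([[uv]],float),K,np.array([k1,0,0,0,0],float))[0,0]
    d=np.array([p[0],p[1],1.])
    if 'hand_eye' in c:
        H=np.array(c['hand_eye']); R=np.array(c['s']['ee_rot']); t=np.array(c['s']['tcp_pos'])
        return R@H[:3,:3]@d, R@H[:3,3]+t
    R=cv2.Rodrigues(np.array(c['rvec'],float))[0]; t=np.array(c['tvec'],float).ravel()
    return R.T@d, -R.T@t
def onz(c,uv,z):
    d,o=ray(c,uv); return o+d*(z-o[2])/d[2]
def proj(c,P):
    K=np.array(c['camera_matrix'],float)
    if 'hand_eye' in c:
        H=np.array(c['hand_eye']); R=np.array(c['s']['ee_rot']); t=np.array(c['s']['tcp_pos'])
        q=H[:3,:3].T@(R.T@(np.array(P)-t)-H[:3,3]); rv=np.zeros(3); tv=np.zeros(3); P=q
    else: rv=np.array(c['rvec'],float); tv=np.array(c['tvec'],float)
    return cv2.projectPoints(np.array([P],float),rv,tv,K,np.array([c['k1'],0,0,0,0],float))[0][0,0]
def load(o): return pickle.load(open('pics/%s.pkl'%o,'rb'))
E
python3 - <<'E'
from h import *
for n in ('scene','side','wrist'): 
    c=snap(n,n+'0')
    d,o=ray(c,(320,240)); print(n,o.round(3),d.round(3))
print(r.sense())
E
```

```text
scene [ 0.768 -0.311  0.719] [-0.309  0.422 -0.852]
side [0.493 0.661 0.698] [ 0.054 -0.738 -0.673]
wrist [ 0.121 -0.616  0.384] [ 0.257  0.084 -0.963]
{'time_s': 0.15, 'joints': array([-5.71465869e+01,  2.20823350e+01,  3.97211166e-01, -1.97841140e-02,
       -6.84096689e+01, -1.48189902e+01]), 'joint_velocities': array([-0.05443493, -0.14788537,  0.22761686,  0.0908834 ,  0.04557868,
       -0.02370022]), 'effort': array([-6.60346686e-04, -3.91052735e+01,  1.87586761e+01,  4.22231600e+00,
        1.23673872e-02, -1.38045893e-04]), 'tcp_pos': array([ 0.19340697, -0.59389552,  0.24669123]), 'ee_rot': array([[-9.50910064e-01, -3.09466728e-01, -6.27791978e-04],
       [-3.09467344e-01,  9.50908785e-01,  1.56399670e-03],
       [ 1.12967965e-04,  1.68150132e-03, -9.99998580e-01]]), 'wrist_force': array([-0.20599561, -1.58962008,  0.04320766]), 'moment': array([-0.01011849, -0.0307178 , -0.02345837]), 'gripper_force': 0.0, 'gripper_width': 0.9993336119161538}
```

View pics/scene0.png

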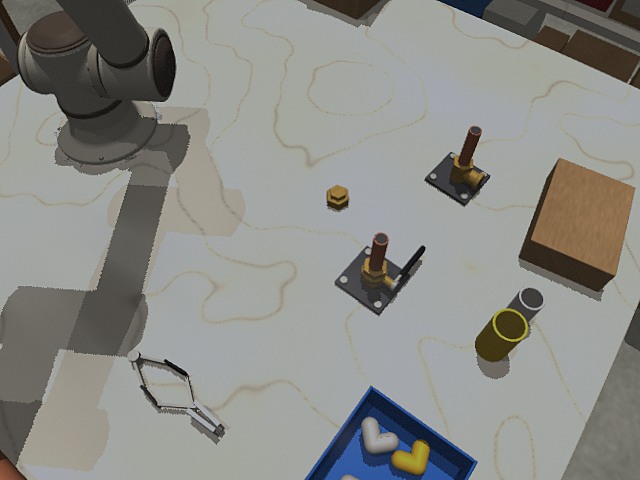

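View pics/side0.png

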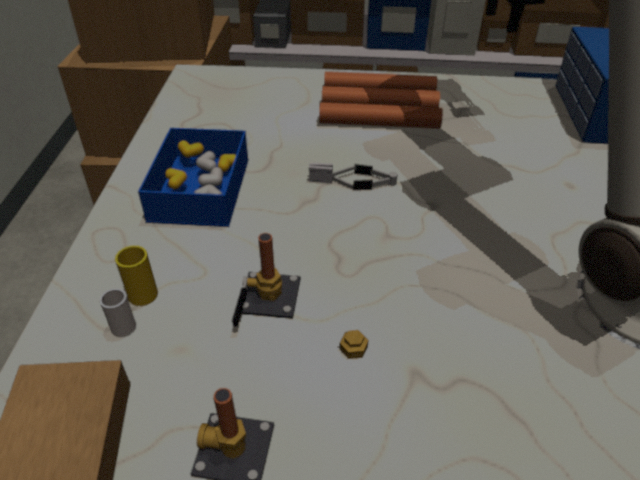

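The scene view shows the forceps with pivot near (137,356), grips near (177,367) and (171,405), and jaws to (220,432). The valve stub's tube top is at (380,239), with the lever ending at (422,249). The tee's tube top is at (475,131). The side view shows the valve tube top at (266,238), the tee tube top at (223,395) and the jaws at (310–333,172).

```bash
python3 - <<'E'
from h import *
a=load('scene0'); b=load('side0')
def show(n,c,uv,z): print(n,onz(c,uv,z).round(3))
for n,u,v,z in(('valve',(380,239),(266,238),.13),('tee',(475,131),(223,395),.13),('nut',(338,190),(354,337),.028),('pivot',(137,356),(393,179),.02)):
    show(n,a,u,z);show(n,b,v,z)
# dark grip masks
for nm,c,(x0,y0,x1,y1) in(('scene',a,(125,345,230,440)),('side',b,(300,155,400,195))):
    g=c['img'][y0:y1,x0:x1].max(2); m=(g<45).astype(np.uint8)
    k,l,st,ce=cv2.connectedComponentsWithStats(m)
    for i in range(1,k):
        if st[i,4]>15:
            p=ce[i]+[x0,y0]; print(nm,st[i],p.round(1),onz(c,p,.014).round(3))
show('tip',a,(220,425),.036)
show('leverend',a,(422,249),.03)
E
```

```text
valve [0.621 0.033 0.13 ]
valve [0.618 0.04  0.13 ]
tee [0.632 0.305 0.13 ]
tee [0.629 0.31  0.13 ]
nut [0.48  0.133 0.028]
nut [0.48  0.134 0.028]
pivot [ 0.42  -0.287  0.02 ]
pivot [ 0.416 -0.275  0.02 ]
scene [10  8 11  9 17] [139.7 357.7] [ 0.422 -0.286  0.014]
scene [ 40  15  23  16 100] [175.7 367.8] [ 0.476 -0.264  0.014]
scene [16 40 20 23 72] [149.7 395.7] [ 0.475 -0.315  0.014]
side [ 55  10  19  10 139] [363.3 169.7] [ 0.475 -0.31   0.014]
side [ 51  26  22   9 156] [362.1 184.7] [ 0.477 -0.259  0.014]
tip [ 0.588 -0.285  0.036]
leverend [0.661 0.117 0.03 ]
```

View pics/wrist0.png

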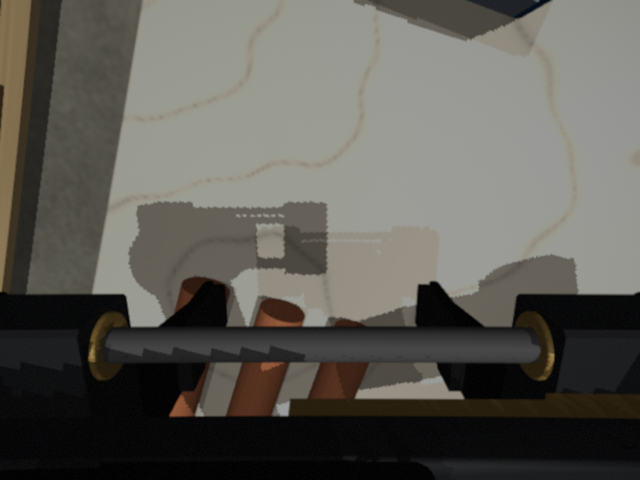

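The wrist view shows only the pipes under the gripper, so it doesn't help yet. From the other two views, the forceps are at about (0.476,-0.287) with the jaws along +x, and the valve tube is at about (0.62,0.036). I'll move above the forceps and line up the tool's y axis.

Emit:
move_arm --series '[{"grip": 1,"xyz": [-36,20,8],"angular": [0,0,0.03]},{"grip": 1,"xyz": [-73,41,15],"angular": [0,0,0.063]},{"grip": 1,"xyz": [-109,61,23],"angular": [0,0,0.094]},{"grip": 1,"xyz": [-145,82,31],"angular": [0,0,0.126]},{"grip": 1,"xyz": [-181,102,38],"angular": [0,0,0.157]},{"grip": 1,"xyz": [-218,123,46],"angular": [0,0,0.189]},{"grip": 1,"xyz": [-254,143,54],"angular": [0,0,0.22]},{"grip": 1,"xyz": [-290,164,62],"angular": [0,0,0.252]},{"grip": 1,"xyz": [-330,186,70],"angular": [0,0,0.285]},{"grip": 1,"xyz": [-363,205,77],"angular": [0,0,0.315]}]'

```text
time_s: 1.15
tcp_pos: [0.4763, -0.2851, 0.17]
ee_rot: [[-1.0, 0.001, -0.0], [0.001, 1.0, 0.0], [0.0, 0.0, -1.0]]
wrist_force: [0.9, -0.3, -0.9]
gripper_width: 1.001
gripper_force: 0.0
```

Emit:
move_arm --series '[{"grip": 1,"xyz": [0,0,0],"angular": [0,0,0]},{"grip": 1,"xyz": [0,0,0],"angular": [0,0,0]},{"grip": 1,"xyz": [0,0,0],"angular": [0,0,0]}]'

```text
time_s: 1.45
tcp_pos: [0.4747, -0.2874, 0.1706]
ee_rot: [[-1.0, 0.001, -0.0], [0.001, 1.0, 0.0], [0.0, 0.0, -1.0]]
wrist_force: [-0.5, 0.0, -0.3]
gripper_width: 0.997
gripper_force: 0.0
```

```bash
python3 - <<'E'
from h import *
c=snap('wrist','w1'); s=c['s']; print(s['tcp_pos'].round(4),s['ee_rot'].round(3),s['joints'].round(0))
E
```

```text
[ 0.4747 -0.2874  0.1706] [[-1.     0.001 -0.   ]
 [ 0.001  1.     0.   ]
 [ 0.     0.    -1.   ]] [-14.  19. -16.   0. -55. -76.]
```

View pics/w1.png

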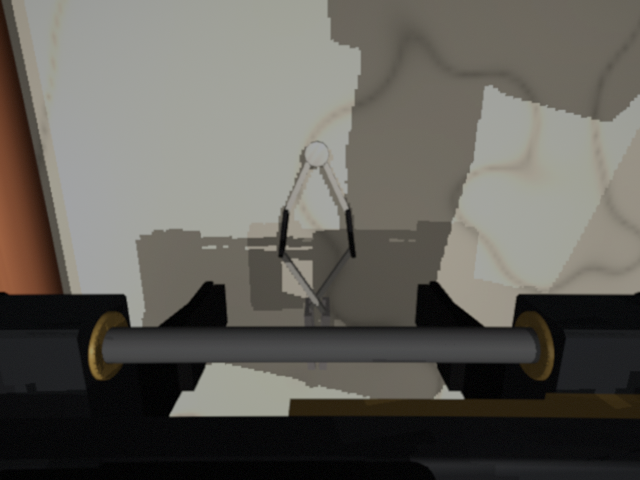

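The wrist view shows the pivot disc at (316,154), the black grips at about (284,232) and (351,233), and the jaws running down-image. Next I'll convert these to positions.

```bash
python3 - <<'E'
from h import *
c=load('w1')
p=onz(c,(316,154),.024); print('pivot',p.round(4))
G=[]
for x0,x1 in((272,296),(340,362)):
    m=(c['img'][195:262,x0:x1].max(2)<40).astype(np.uint8)
    k,l,st,ce=cv2.connectedComponentsWithStats(m); i=1+st[1:,4].argmax()
    q=ce[i]+[x0,195]; G.append(onz(c,q,.016)); print(st[i],q,G[-1].round(4))
g=np.mean(G,0); print('centre',g.round(4),'yaw',np.degrees(np.arctan2(*(g-p)[[1,0]])), np.degrees(np.arctan2(-(G[1]-G[0])[0],(G[1]-G[0])[1])),'dist',np.hypot(*(g-p)[:2]))
E
```

```text
pivot [ 0.4141 -0.2894  0.024 ]
[  7  15   9  48 229] [283.069869   233.89519651] [ 0.4757 -0.3156  0.016 ]
[  6  15  10  48 236] [350.06779661 233.84745763] [ 0.4756 -0.263   0.016 ]
centre [ 0.4756 -0.2893  0.016 ] yaw 0.14381021149816137 0.06035372059572756 dist 0.06157366701387854
```

Emit:
move_arm --series '[{"grip": 1,"xyz": [0,-2,35],"angular": [0,0,0]},{"grip": 1,"xyz": [0,-2,75],"angular": [0,0,0]},{"grip": 1,"xyz": [0,-2,110],"angular": [0,0,0]},{"grip": 1,"xyz": [0,-2,130],"angular": [0,0,0]},{"grip": 1,"xyz": [0,-2,142],"angular": [0,0,0]},{"grip": 1,"xyz": [0,-2,142],"angular": [0,0,0]},{"grip": 1,"xyz": [0,-2,142],"angular": [0,0,0]}]'

```text
time_s: 2.2
tcp_pos: [0.4757, -0.2897, 0.0295]
ee_rot: [[-1.0, 0.001, 0.002], [0.001, 1.0, -0.001], [-0.002, -0.001, -1.0]]
wrist_force: [0.7, -0.3, 0.3]
gripper_width: 0.996
gripper_force: 0.0
```

Emit:
move_arm --series '[{"grip": 0.4,"xyz": [0,0,0],"angular": [0,0,0]},{"grip": 0.3,"xyz": [0,0,0],"angular": [0,0,0]},{"grip": 0.3,"xyz": [0,0,0],"angular": [0,0,0]},{"grip": 0.3,"xyz": [0,0,0],"angular": [0,0,0]},{"grip": 0.3,"xyz": [0,0,0],"angular": [0,0,0]},{"grip": 0.3,"xyz": [0,0,0],"angular": [0,0,0]},{"grip": 0.3,"xyz": [0,0,0],"angular": [0,0,0]},{"grip": 0.3,"xyz": [0,0,0],"angular": [0,0,0]}]'

```text
time_s: 3.0
tcp_pos: [0.4761, -0.2892, 0.0291]
ee_rot: [[-1.0, -0.0, 0.002], [-0.0, 1.0, -0.001], [-0.002, -0.001, -1.0]]
wrist_force: [-0.6, -1.4, 4.9]
gripper_width: 0.443
gripper_force: 30.0
```

The opening stopped at 0.443 (38.5 mm) with 30 N, so the grips are squeezed to their stop. I'll lift the forceps.

Emit:
move_arm --series '[{"grip": 0.3,"xyz": [0,0,-10],"angular": [0,0,0]},{"grip": 0.3,"xyz": [0,0,-30],"angular": [0,0,0]},{"grip": 0.3,"xyz": [0,0,-60],"angular": [0,0,0]},{"grip": 0.3,"xyz": [0,0,-95],"angular": [0,0,0]},{"grip": 0.3,"xyz": [0,0,-130],"angular": [0,0,0]},{"grip": 0.3,"xyz": [0,0,-155],"angular": [0,0,0]},{"grip": 0.3,"xyz": [0,0,-170],"angular": [0,0,0]},{"grip": 0.3,"xyz": [0,0,-170],"angular": [0,0,0]},{"grip": 0.3,"xyz": [0,0,-170],"angular": [0,0,0]}]'

```text
time_s: 3.9
tcp_pos: [0.4743, -0.2885, 0.1979]
ee_rot: [[-1.0, 0.001, -0.001], [0.001, 1.0, 0.001], [0.001, 0.001, -1.0]]
wrist_force: [0.4, 0.1, -0.9]
gripper_width: 0.444
gripper_force: 30.0
```

```bash
python3 - <<'E'
from h import *
c=snap('wrist','w2'); s=c['s']; print(s['tcp_pos'].round(4))
d=snap('scene','s2'); u=proj(d,s['tcp_pos']).astype(int); print(u)
x,y=np.clip(u-[150,120],0,[340,240]); e=snap('side','d2'); v=proj(e,s['tcp_pos']).astype(int); X,Y=np.clip(v-[100,75],0,[440,330])
w=cv2.resize(c['img'][80:330,200:450],(400,400)); q=cv2.resize(e['img'][Y:Y+150,X:X+150],(400,400),interpolation=2)
print(X,Y); cv2.imwrite('pics/m2.png',np.hstack([w,q])[:,:,::-1])
E
```

```text
[ 0.4743 -0.2885  0.1979]
[119 334]
269 18
```

View pics/m2.png

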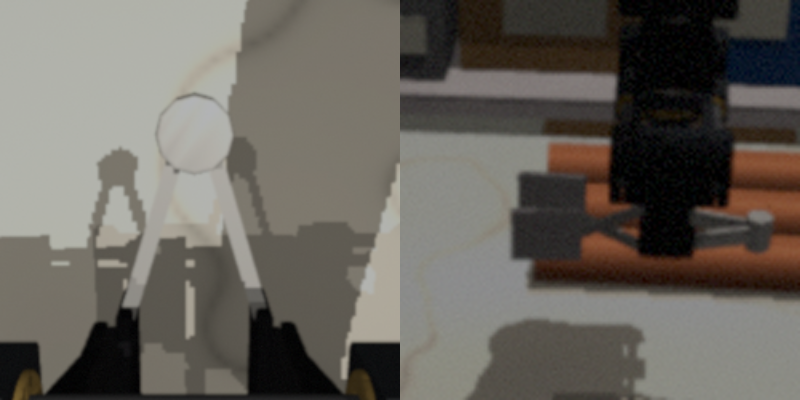

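The jaws are open and level, with the pivot at about (321,163) in the wrist view, so the grasp is good. I'll refine the tube axis from both fixed cameras by intersecting rays through its mid-line.

```bash
cat > tube.py <<'E'
from h import *
def mids(c,box):
    x0,y0,x1,y1=box; hsv=cv2.cvtColor(c['img'][y0:y1,x0:x1],cv2.COLOR_RGB2HSV)
    h,s,v=[hsv[...,i].astype(int) for i in range(3)]
    m=((h<11)|(h>172))&(s>80)&(v>40)
    out=[]
    for i in range(y1-y0):
        j=np.flatnonzero(m[i])
        if len(j)>=6: out.append((x0+(j[0]+j[-1])/2,y0+i,j[-1]-j[0]+1))
    return out
def axis(cs):
    A=[];B=[];
    for c,box in cs:
        M=mids(c,box); print(len(M),M[0],M[-1])
        M=M[4:-4]
        for u,v,_ in M:
            d,o=ray(c,(u,v)); n=np.array([-d[1],d[0]])/np.hypot(d[0],d[1])/len(M)
            A.append(n);B.append(n@o[:2])
    return np.linalg.lstsq(np.array(A),np.array(B),rcond=None)[0]
E
python3 - <<'E'
from tube import *
a=load('scene0'); b=load('side0')
print('valve',axis([(a,(362,230,395,262)),(b,(252,230,282,275))]))
w=load('w2'); z=w['s']['tcp_pos'][2]-.029+.024; print('pivot',onz(w,(321,163),z), w['s']['tcp_pos'])
for n,c in(('s',load('s2')),('d',load('d2'))): print(n,'proj',[proj(c,w['s']['tcp_pos']+np.array(q)).round(0) for q in((-.06,0,-.005),(.08,.025,.007),(.08,-.025,.007))])
E
```

```text
20 (np.float64(380.0), 242, np.int64(15)) (np.float64(376.0), 261, np.int64(13))
36 (np.float64(265.0), 239, np.int64(13)) (np.float64(267.5), 274, np.int64(10))
valve [0.62119466 0.0338688 ]
pivot [ 0.40926937 -0.28705891  0.19290638] [ 0.47434002 -0.2885207   0.19790638]
s proj [array([ 87., 307.]), array([184., 358.]), array([150., 395.])]
d proj [array([402.,  97.]), array([324.,  95.]), array([326.,  81.])]
```

Emit:
move_arm --series '[{"grip": 0.3,"xyz": [-4,20,0],"angular": [0,0,0]},{"grip": 0.3,"xyz": [-12,60,0],"angular": [0,0,0]},{"grip": 0.3,"xyz": [-20,100,0],"angular": [0,0,0]},{"grip": 0.3,"xyz": [-28,142,0],"angular": [0,0,0]},{"grip": 0.3,"xyz": [-36,185,0],"angular": [0,0,0]},{"grip": 0.3,"xyz": [-44,226,0],"angular": [0,0,0]},{"grip": 0.3,"xyz": [-52,265,0],"angular": [0,0,0]},{"grip": 0.3,"xyz": [-58,295,0],"angular": [0,0,0]},{"grip": 0.3,"xyz": [-62,315,0],"angular": [0,0,0]},{"grip": 0.3,"xyz": [-64,325,0],"angular": [0,0,0]}]'

```text
time_s: 5.05
tcp_pos: [0.5391, 0.0376, 0.1974]
ee_rot: [[-1.0, -0.002, -0.002], [-0.002, 1.0, -0.001], [0.002, -0.001, -1.0]]
wrist_force: [0.7, 0.3, -1.4]
gripper_width: 0.439
gripper_force: 30.0
```

Emit:
move_arm --series '[{"grip": 0.3,"xyz": [0,0,0],"angular": [0,0,0]},{"grip": 0.3,"xyz": [0,0,0],"angular": [0,0,0]},{"grip": 0.3,"xyz": [0,0,0],"angular": [0,0,0]}]'

```text
time_s: 5.35
tcp_pos: [0.5389, 0.035, 0.1983]
ee_rot: [[-1.0, 0.002, -0.001], [0.002, 1.0, -0.0], [0.001, -0.0, -1.0]]
wrist_force: [0.4, -0.6, -0.9]
gripper_width: 0.445
gripper_force: 30.0
```

```bash
python3 - <<'E'
from h import *
d=snap('scene','s3'); e=snap('side','d3'); s=d['s']; print(s['tcp_pos'].round(4))
t=s['tcp_pos']; f=t+[-.003,0,-.029]
T=np.array([.621,.036,.13])
ims=[]
for c in(d,e):
    u=proj(c,T).astype(int); X,Y=np.clip(u-[80,110],0,[480,330]); print(X,Y)
    for P in (T, f+[.086,0,.036]): print(proj(c,P).round(0))
    ims.append(cv2.resize(c['img'][Y:Y+160,X:X+160],(400,400),interpolation=2))
cv2.imwrite('pics/m3.png',np.hstack(ims)[:,:,::-1])
E
```

```text
[0.5389 0.035  0.1983]
301 127
[381. 238.]
[388. 208.]
184 126
[265. 236.]
[261. 196.]
```

View pics/m3.png

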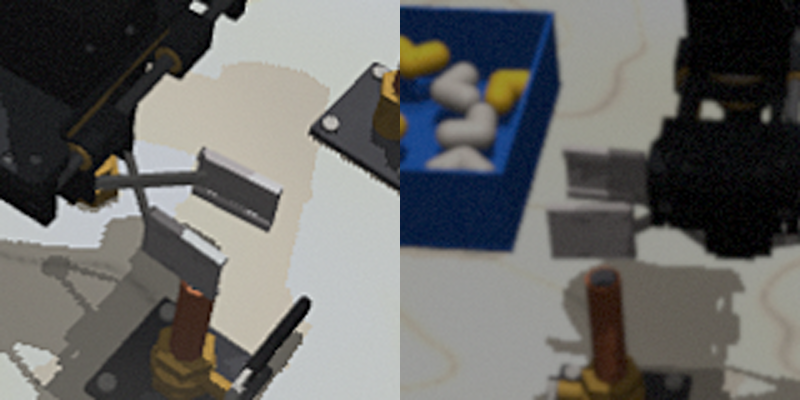

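In both views the open jaws are centred over the tube. In scene pixels the jaw midpoint is about (387,207) against a predicted (388,208), and the tube top is about (381,238). In the side view the jaw midpoint is (263,199) and the tube top (266,237). I'll descend 97 mm.

Emit:
move_arm --series '[{"grip": 0.3,"xyz": [0,0,10],"angular": [0,0,0]},{"grip": 0.3,"xyz": [0,0,22],"angular": [0,0,0]},{"grip": 0.3,"xyz": [0,0,34],"angular": [0,0,0]},{"grip": 0.3,"xyz": [0,0,46],"angular": [0,0,0]},{"grip": 0.3,"xyz": [0,0,50],"angular": [0,0,0]}]'

```text
time_s: 5.95
tcp_pos: [0.5382, 0.0358, 0.1463]
ee_rot: [[-1.0, 0.001, -0.004], [0.001, 1.0, -0.001], [0.004, -0.001, -1.0]]
wrist_force: [-0.8, -0.7, -0.4]
gripper_width: 0.446
gripper_force: 30.0
```

Emit:
move_arm --series '[{"grip": 0.3,"xyz": [0,0,10],"angular": [0,0,0]},{"grip": 0.3,"xyz": [0,0,22],"angular": [0,0,0]},{"grip": 0.3,"xyz": [0,0,34],"angular": [0,0,0]},{"grip": 0.3,"xyz": [0,0,42],"angular": [0,0,0]},{"grip": 0.3,"xyz": [0,0,47],"angular": [0,0,0]},{"grip": 0.3,"xyz": [0,0,47],"angular": [0,0,0]},{"grip": 0.3,"xyz": [0,0,47],"angular": [0,0,0]},{"grip": 0.3,"xyz": [0,0,47],"angular": [0,0,0]}]'

```text
time_s: 6.75
tcp_pos: [0.5397, 0.0362, 0.1021]
ee_rot: [[-1.0, 0.0, 0.001], [0.0, 1.0, 0.0], [-0.001, 0.0, -1.0]]
wrist_force: [0.0, 1.4, -0.2]
gripper_width: 0.446
gripper_force: 30.0
```

```bash
python3 - <<'E'
from h import *
d=snap('scene','s4'); e=snap('side','d4'); s=d['s']; print(s['tcp_pos'].round(4),s['wrist_force'].round(1),s['time_s'])
ims=[]
for c in(d,e):
    u=proj(c,np.array([.621,.036,.1])).astype(int); X,Y=np.clip(u-[80,80],0,[480,320])
    ims.append(cv2.resize(c['img'][Y:Y+160,X:X+160],(400,400),interpolation=2)); print(X,Y)
cv2.imwrite('pics/m4.png',np.hstack(ims)[:,:,::-1])
E
```

```text
[0.5397 0.0362 0.1021] [ 0.   1.4 -0.2] 6.75
298 168
185 170
```

View pics/m4.png

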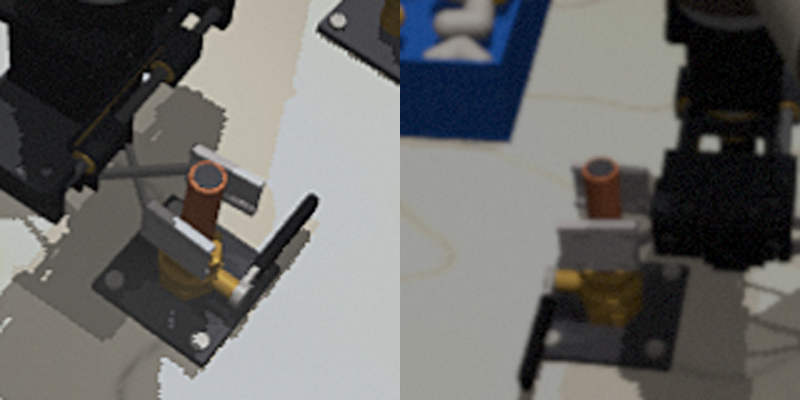

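The tube stands between the two open pads in both views: scene crop (207,177), side crop (602,170). I'll release now.

Emit:
move_arm --series '[{"grip": 0.5,"xyz": [0,0,0],"angular": [0,0,0]},{"grip": 0.55,"xyz": [0,0,0],"angular": [0,0,0]},{"grip": 0.6,"xyz": [0,0,0],"angular": [0,0,0]},{"grip": 0.65,"xyz": [0,0,0],"angular": [0,0,0]},{"grip": 0.8,"xyz": [0,0,0],"angular": [0,0,0]},{"grip": 1,"xyz": [0,0,0],"angular": [0,0,0]},{"grip": 1,"xyz": [0,0,0],"angular": [0,0,0]},{"grip": 1,"xyz": [0,0,0],"angular": [0,0,0]},{"grip": 1,"xyz": [0,0,0],"angular": [0,0,0]}]'

```text
time_s: 7.75
tcp_pos: [0.5393, 0.0361, 0.1016]
ee_rot: [[-1.0, 0.0, 0.0], [0.0, 1.0, 0.0], [-0.0, 0.0, -1.0]]
wrist_force: [1.3, -0.1, 0.4]
gripper_width: 0.969
gripper_force: 0.0
```

Emit:
move_arm --series '[{"grip": 1,"xyz": [0,0,-10],"angular": [0,0,0]},{"grip": 1,"xyz": [0,0,-30],"angular": [0,0,0]},{"grip": 1,"xyz": [0,0,-60],"angular": [0,0,0]},{"grip": 1,"xyz": [0,0,-90],"angular": [0,0,0]},{"grip": 1,"xyz": [0,0,-120],"angular": [0,0,0]},{"grip": 1,"xyz": [0,0,-130],"angular": [0,0,0]},{"grip": 1,"xyz": [0,0,-130],"angular": [0,0,0]},{"grip": 1,"xyz": [0,0,-130],"angular": [0,0,0]},{"grip": 1,"xyz": [0,0,-130],"angular": [0,0,0]}]'

```text
time_s: 8.65
tcp_pos: [0.5384, 0.0358, 0.2299]
ee_rot: [[-1.0, 0.0, -0.003], [0.001, 1.0, -0.001], [0.003, -0.001, -1.0]]
wrist_force: [-0.3, 0.0, -0.1]
gripper_width: 0.995
gripper_force: 0.0
```

```bash
python3 - <<'E'
from h import *
d=snap('scene','s5'); e=snap('side','d5'); s=d['s']; print(s['tcp_pos'].round(4),s['wrist_force'].round(1),s['time_s'])
ims=[]
for c in(d,e):
    u=proj(c,np.array([.581,.036,.1])).astype(int); X,Y=np.clip(u-[80,80],0,[480,320])
    ims.append(cv2.resize(c['img'][Y:Y+160,X:X+160],(400,400),interpolation=2)); print(X,Y)
cv2.imwrite('pics/m5.png',np.hstack(ims)[:,:,::-1])
E
```

```text
[0.5384 0.0358 0.2299] [-0.3  0.  -0.1] 8.65
276 154
211 172
```

View pics/m5.png

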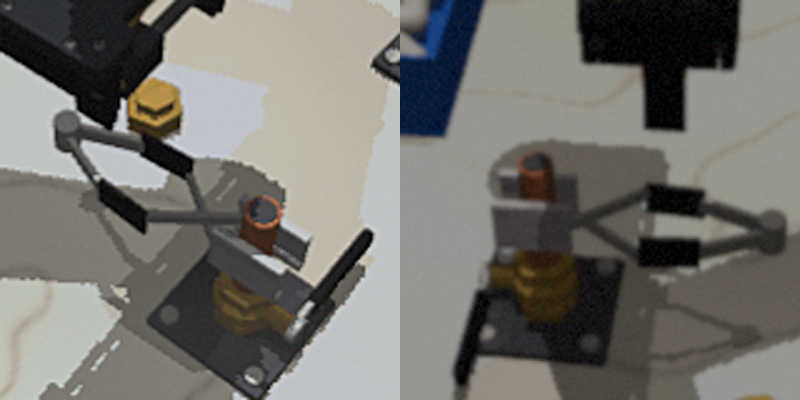

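The forceps hang clamped on the tube with the gripper clear above. The pads are around the tube at side crop (535,225) and the pivot top is at (772,220). I'll check that they're level and then hand in.

```bash
python3 - <<'E'
from h import *
a=load('s5');b=load('d5')
# pivot top-disc centre, triangulated from both views
u=(276+67*.4,154+120*.4); v=(211+372*.4,172+217*.4)
d1,o1=ray(a,u);d2,o2=ray(b,v)
t=np.linalg.lstsq(np.c_[d1,-d2],o2-o1,rcond=None)[0]
p,q=o1+d1*t[0],o2+d2*t[1]; print(p.round(4),q.round(4))
z=(p+q)[2]/2; tilt=(.096-z)/.146; print('tilt approx',tilt)
for s in ('scene','side'):
    pass
if abs(tilt)<.15: print(r.finish_job())
E
```

```text
[0.4784 0.0375 0.0953] [0.4779 0.0373 0.0955]
tilt approx 0.004106769057716018
the job is handed in; nothing more can be done
None
```

The forceps are clamped level on the bare tube of the ball-valve stub (tilt about 0.004 rad), the gripper is clear of everything, and I handed the job in at about 9 s of the 43 s allowed; no verdict came back.

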